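# Set a brass blank to the scribed line and hold it down

## Robot

A 6-joint arm with a two-finger parallel gripper is mounted at the origin on the work surface. World frame = base frame: x ahead of the robot, y to its left, z up, the work surface at z = 0. Lengths are in mm, angles in rad, forces in N, time in s.
With the tool pointing down it reaches from about 300 to 875 mm from the base axis. Payload 6.4 kg.
Tool frame: the origin (TCP) lies midway between the tips of the shut fingers; the grasp point (between the pads) lies 19 mm behind it (arm.grip_depth is the z of the grasp point in the tool frame, in mm); z points along the fingers, y is the line along which they close (so a half turn about z gives the same grasp; the last joint's range is limited). The gripper opens to 88 mm and grips with 3 to 60 N. Pads are 18 mm wide; open, the fingers measure 123 mm over their backs; the gripper's body (75 mm by 187 mm) begins 45 mm behind the grasp point.
Start: joints at [-1.426, 0.181, 1.607, -0, 1.354, -0.206], TCP at [197.615, -539.99, 238.714] pointing down, gripper open.
Joint ranges: [-2.99, 2.99], [-0.89, 2.07], [0.3, 2.58], [-1.14, 4.28], [0, 2.63], [-3.12, 3.12]. Speed limits (rad/s): [2.57, 2.57, 3.01, 3.14, 3.14, 3.14].

## Interface

Orientations are given as a rotation vector (axis times angle).
In Python, from bench import arm gives the robot as it stands.
- The arm moves only by the tool servo_tool, never from a script. Its argument "targets" is a list of rows, each an object of numbers: "tx", "ty", "tz": the shift along the tool's x, y, z in m; "rx", "ry", "rz": the turn, a rotation vector about the tool's x, y, z in rad; "fingers": the opening in per cent of the stroke, from 0 (shut) to 100 (fully open). In form: [{"tx": .., "ty": .., "tz": .., "rx": .., "ry": .., "rz": .., "fingers": ..}, ...]. A call has 1 to 10 rows; each row is the pose to reach, as a shift and turn from the pose commanded when the call began, along the tool's axes at that moment; what a row does not reach only later rows make up. A row lasts 1/12 s, in which the tool goes at most 41.7 mm and 7.16 degrees, less where a joint would pass 70% of its speed; a pose out of reach is approached as far as the arm can. A call with a gripper value outside its range is refused whole. The fingers move at their own pace and stop on an object; "newtons" is the grip in N (left out, the last holds). Time passes only in rows, so rows that repeat a pose let the fingers close. It gives the time, the measured TCP pose, the force, the opening and the grip force at its end, in the units of the state.
- arm.sense(): the state, without advancing time (a new reading comes with each control period).
- arm.snapshot(name): name is "side" or "top"; returns (picture, depth): 480x640x3 uint8, red, green, blue; 480x640 float32, mm along the optical axis (not along the pixel's ray), 0 where there is no reading.
- arm.camera_model(name): a dict with "intrinsics" (3x3 intrinsics, pixels), "world_to_cam" (4x4, takes a point from world to camera coordinates). Camera axes: x right, y down, z forward; pixel columns grow to the right and rows downward; lengths in mm; the calibration is good to about 2 mm. A picture is of the moment at which its call begins. camera_model takes no time and is no camera call.
- arm.job_done(): hands the job in; it is judged then, once.
Trained networks look in the newest picture that a camera, given by its name, has taken for a name from the list of things; names that differ only in an ending like _2 or _b are one class to them, and where a whole thing is asked for, a point or a joint stands for the part that bears it (a point fixed in the world has none). Each returns a list of dicts, best first, with "conf" (0 to 1); they miss things now and then, are a little off and sometimes report something else, mostly with a low value. They report only what shows in the picture. A call takes as long as a camera call. They do not tell look-alikes from the thing itself.
- arm.cut_out(thing, camera): "pixels" (480x640 bool, what is visible of it) and "position" ([column, row] in pixels, amid what is visible of it).
The state is a dict: "clock": time; "qpos": joint angles; "qd": joint speeds; "joint_efforts": joint torques, N m; "position": TCP position; "eef_rot": TCP orientation; "wrist_force": force on the tool from outside, world axes, zero at the start; "wrist_torque": the same for the moment, N m; "width": opening from 0.0 (shut) to 1.0 (fully open); "grasp_force": force on a finger pad.
Only numpy, scipy, OpenCV 4.12 (cv2) and the standard library are available. Lean on these libraries where they do the work, as an engineer would, in place of code of your own. Each camera call takes 0.05 s, during which the arm holds its last target. There are 200 camera calls.

## Task

Push the brass blank sideways until its long side lies flush against the steel fence of the marking block, bearing on it for a moment with a light push of about 10 N; then push it along the fence until its leading end is on the scribed line, where nothing stops it. Last, press the hold-down plunger onto the blank with about 15 N for a moment, leave it down on the blank and move clear; never push the blank or the plunger with more than 30 N, and leave the hammer, jar and oiler alone.

Things in the scene. Friction and masses are not known exactly. Their poses are not given: they have to be found in the camera images.
- block: Fixed steel marking block, slab 300 (x) x 160 (y) x 20 mm (z), level on feet that lift it 4 to 10 mm off the bench. Origin: centre of the slab's underside. Its x points roughly away from the robot. Fence on its +y side, dark line across its top at x = 110 mm. A 26 mm wide dark arm at x = 55 mm (y = 1 to 79, z = 58 to 68 mm, post outside the fence) carries the plunger.
- fence: Dark straight steel rail fixed on the block, 280 x 12 x 12 mm along the block's x. Origin: centre of its underside, at block x = 0, y = +51 mm, z = 20 mm. Its inner face (towards -y) is at block y = +45 mm. It is rigid. The blank's hidden friction takes 1 to 5 N of any push.
- bar: Loose flat brass blank 110 (x) x 50 (y) x 12 mm (z), about 0.55 kg, sliding with 1 to 5 N of friction. Origin: centre of its underside. Starts flat on the block, its middle 12 to 30 mm off the fence, turned up to 0.1 rad, its leading (+x) end 60 to 95 mm short of the line. Flush and on the line its origin is at block x = 55, y = 20, z = 20 mm. Passes under the raised plunger.
- line (a point): Point on the middle of the scribed line (1.8 mm wide, dark, straight across the block along its y, at block x = 110, y = 20 mm) on the block's top; axes parallel to the block's. The +x end face of the blank must stand over it.
- plunger_top (a point): Centre of the flat top of the hold-down plunger's dark round knob (30 mm across, 10 mm thick); over block x = 55, y = 20 mm, at block z = 96 mm when fully raised (the highest thing on the block). Below, a 10 mm stem passes through the arm to an 18 mm rubber pad on a locked adjusting screw: the pad's underside is 50 to 56 mm below this point, not measured.
- plunger (a joint): Downward travel of the hold-down plunger, m: 0 fully raised, at most 0.020; 0 to 0.002 at the start. No spring: it slides with 3 N of friction and stays where left. It meets the 12 mm thick blank somewhere between 0.008 and 0.014, as the pad's screw is set differently each time (locked, never to be changed): feel for it. Contact is hard: come down slowly.
- hammer: Bystander: small hammer 220 mm long lying along its own x on the bench, to the robot's right of the block; origin under its middle. Not to be disturbed.
- jar: Bystander: glass jar with white lid, 54 mm across, 70 mm high, on the bench to the robot's left of the block; origin: centre of its underside. Not to be disturbed.
- oiler: Bystander: clear plastic bottle 44 mm across with a blue spout, 147 mm high, on the bench to the robot's left; origin: centre of its underside. Not to be disturbed.
Not all that is in view belongs to the job. What is meant by the bar is not blue, and is the smaller of those in its own colour.

How it is judged (in metres and radians):
On the way, in this order (a step that is already met when the one before it is completed fails the run):
1. the blank lies flat with its long side flush against the fence and bears on it with over 3 N (y of bar in the frame of block between 0.0185 and 0.022 m and angle between the x axis of bar and the x axis of block, either way round below 0.025 rad and z of bar in the frame of block below 0.0225 m and contact force between bar and fence above 3 N), for 0.2 s.
2. the leading end of the blank, still flush, stands on the scribed line (x of bar in the frame of block between 0.053 and 0.057 m and y of bar in the frame of block between 0.0185 and 0.022 m and angle between the x axis of bar and the x axis of block, either way round below 0.025 rad and z of bar in the frame of block below 0.0225 m and linear speed of bar below 0.004 m/s), for 0.2 s.
3. the plunger is pressed firmly (over 8 N) on the blank (contact force between plunger and bar above 8 N), for 0.2 s.
At the end, for the whole second after the job is handed in: The blank rests flat on the block, its side within 1.5 mm of the fence and parallel to it within 0.025 rad, its leading end within 2 mm of the scribed line, and the lowered plunger touches it (over 0.3 N) (x of bar in the frame of block between 0.053 and 0.057 m and y of bar in the frame of block between 0.0185 and 0.022 m and angle between the x axis of bar and the x axis of block, either way round below 0.025 rad and z of bar in the frame of block below 0.0225 m and linear speed of bar below 0.01 m/s and contact force between plunger and bar above 0.3 N).
It fails at once if the blank is pushed against the fence with more than 30 N (contact force between bar and fence above 30 N).
It fails at once if the plunger is pressed on the blank with more than 30 N (contact force between plunger and bar above 30 N).
It fails at once if the robot pushes the blank or the plunger with more than 30 N (contact force between any of the fingers, the arm and bar above 30 N or contact force between any of the fingers, the arm and plunger above 30 N).
It fails at once if the hammer, jar or oiler is moved by more than 20 mm (distance of any of hammer, jar, oiler from where it was at the start of the episode above 0.02 m).
It also fails if it takes over 69 s, if anything falls off the work surface, if the arm or the gripper's body presses on something with over 40 N, if the wrist force passes 120 N, or if a joint passes its speed limit or range.

## Working session

There is one attempt and no reset: what is moved stays moved. The work goes in short steps, Python scripts to look and compute and a tool call to move; the robot and the scene stay as the last step left them, time stands still between calls to the robot, and variables do not carry over. Pictures are saved under pics/ and viewed, at most 10 in all, crops included, and the job is handed in when it is done.

Besides the shell and the picture viewer there is one more tool, called after "Emit:" as a command line: name --argument value ..., lists and objects as JSON in quotes. servo_tool: Moves the arm, as the interface text tells. Its arguments: {"type":"object","properties":{"targets":{"type":"array"},"newtons":{"type":"number"}},"required":["targets"]}

```bash
mkdir -p pics; ls; cat > h.py <<'E'
import numpy as np, cv2
from bench import arm
def snap(c,name=None):
    p,d=arm.snapshot(c)
    if name: cv2.imwrite(f'pics/{name}.png',cv2.cvtColor(p,cv2.COLOR_RGB2BGR))
    return p,d
def world(c,uv,d):
    "pixels Nx2 + depth along axis -> world mm"
    m=arm.camera_model(c);K=np.array(m['intrinsics']);T=np.array(m['world_to_cam'])
    uv=np.atleast_2d(uv).astype(float);d=np.asarray(d,float).reshape(-1,1)
    pc=np.c_[uv,np.ones(len(uv))]@np.linalg.inv(K).T*d
    return (np.c_[pc,np.ones(len(pc))]@np.linalg.inv(T).T)[:,:3]
def onplane(c,uv,z):
    a=world(c,uv,np.full(len(np.atleast_2d(uv)),100.));b=world(c,uv,np.full(len(np.atleast_2d(uv)),1000.))
    t=((z-a[:,2])/(b[:,2]-a[:,2]))[:,None]
    return a+t*(b-a)
def pix(c,P):
    m=arm.camera_model(c);P=np.atleast_2d(P)
    q=(np.c_[P,np.ones(len(P))]@np.array(m['world_to_cam']).T)[:,:3]@np.array(m['intrinsics']).T
    return q[:,:2]/q[:,2:]
E
python3 - <<'E'
from h import *
np.set_printoptions(precision=1,suppress=True)
for c in('top','side'):
    p,d=snap(c,c+'0'); np.save(c+'0.npy',d)
    m=arm.camera_model(c);print(c,np.linalg.inv(m['world_to_cam']),np.array(m['intrinsics']))
    for t in('block','bar','fence','plunger_top','hammer','jar','oiler'):
        for r in arm.cut_out(t,c):
            u=np.array(r['position']);px=r['pixels'];ys,xs=np.nonzero(px);dd=d[ys,xs];k=dd>0
            w=world(c,np.c_[xs,ys][k],dd[k])
            print(t,round(r['conf'],2),u,px.sum(),np.median(w,0) if k.any() else '')
s=arm.sense();print(s['clock'],s['eef_rot'],s['wrist_force'])
E
```

```text
pics
top [[   0.    -1.     0.1  485.3]
 [  -1.    -0.     0.    -2.6]
 [  -0.    -0.1   -1.  1134.3]
 [   0.     0.     0.     1. ]] [[478.5   0.  316.6]
 [  0.  478.5 241.5]
 [  0.    0.    1. ]]
block 0.73 [361.6 247.6] 7694 [566.5 -90.   26.7]
block 0.55 [177.2 265.3] 559 [535.8 320.4  69.1]
bar 0.82 [253.4 305.8] 2132 [441.4 159.4  17.7]
bar 0.75 [266.3 228.4] 1001 [617.9 140.   12.5]
bar 0.62 [348.3 268.9] 1077 [521.6 -63.9  38. ]
bar 0.36 [359.9 246.5] 7901 [564.2 -89.7  26.6]
fence 0.61 [336.6 245.7] 420 [571.7 -34.   38.4]
plunger_top 0.62 [360.  227.3] 162 [611.  -81.9  99.8]
plunger_top 0.39 [331.3 258.7] 534 [546.6 -27.1  38.3]
hammer 0.67 [471.3 236.5] 1406 [ 607.5 -345.    23.9]
jar 0.61 [175.4 263.1] 567 [535.8 321.2  69.1]
oiler 0.81 [185.3 226.2] 465 [613.6 307.6  85. ]
oiler 0.52 [359.5 249.8] 7875 [562.  -89.8  26.7]
side [[ -0.8  -0.3   0.5  29.3]
 [ -0.6   0.4  -0.7 695.7]
 [ -0.   -0.8  -0.5 652.9]
 [  0.    0.    0.    1. ]] [[569.9   0.  322.8]
 [  0.  569.9 236.7]
 [  0.    0.    1. ]]
block 0.83 [345.2 257.7] 7032 [533.8 -51.5  26.4]
bar 0.71 [354.8 253.1] 1134 [517.4 -57.9  37.7]
bar 0.69 [244.8 298. ] 1237 [613.3 146.9  12.2]
bar 0.64 [316.7 346.1] 3566 [436.3 174.5  17.5]
fence 0.96 [333.6 261.3] 797 [533.7 -20.6  36.9]
plunger_top 0.73 [321.3 202. ] 149 [609.4 -77.   99. ]
hammer 0.95 [396.  189.7] 1198 [ 591.9 -338.6   20.2]
jar 0.58 [196.5 369.9] 1889 [524.9 338.8  47.3]
oiler 0.66 [165.2 334.4] 1745 [607.8 325.4  67.7]
0.8 [3.1 0.5 0. ] [ 0.2 -0.2  0.2]
```

```bash
python3 - <<'E'
import cv2
a=cv2.imread('pics/top0.png')[170:330,150:500];cv2.imwrite('pics/t0c.png',cv2.resize(a,None,fx=2.25,fy=2.25,interpolation=2))
a=cv2.imread('pics/top0.png')[190:305,300:420];cv2.imwrite('pics/t0d.png',cv2.resize(a,None,fx=5,fy=5,interpolation=2))
E
```

```text
(no output)
```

View pics/t0c.png

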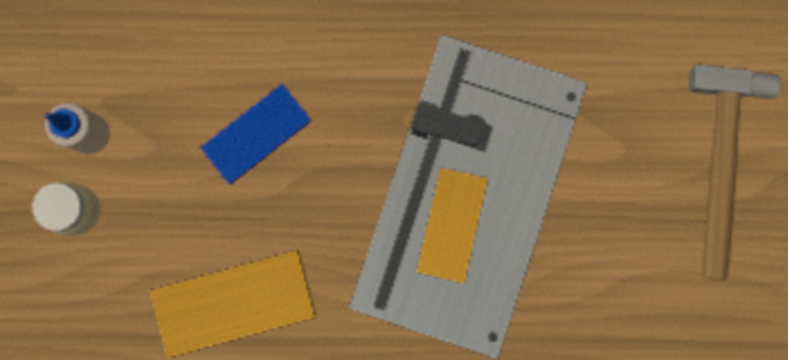

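View pics/t0d.png

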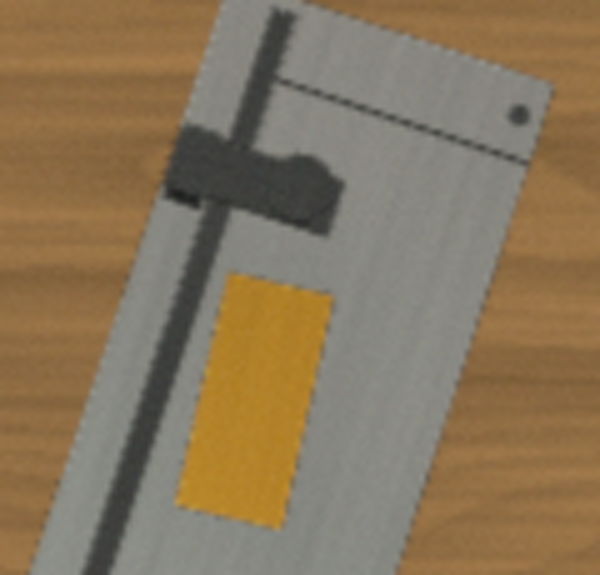

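View pics/side0.png

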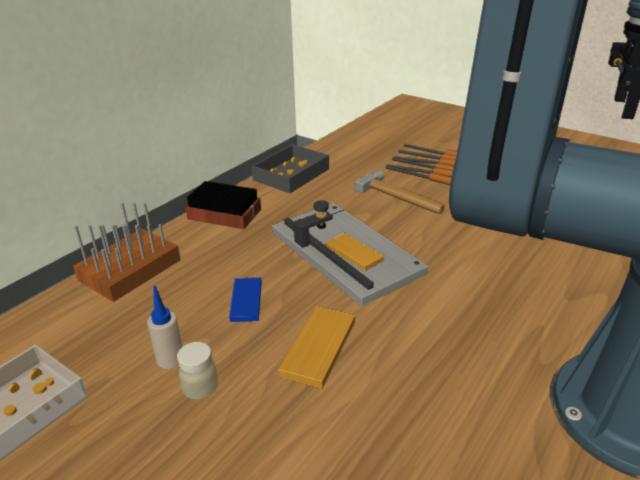

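The top view shows three bar-like things: a small yellow blank on the block at (348,269), a larger yellow bar at (253,306) and a blue bar at (266,228). By the description, the one I want is the small yellow one on the block, and the close crop confirms it lying beside the fence with its far end short of the line. The hammer is to the right, the jar and oiler to the left. Next I fit the block and bar poses.

```bash
cat > fit.py <<'E'
from h import *
from scipy.ndimage import map_coordinates, gaussian_filter1d
def B2W(pose,P):
    x,y,a=pose[:3];P=np.atleast_2d(P).astype(float);c,s=np.cos(a),np.sin(a)
    return np.c_[x+c*P[:,0]-s*P[:,1],y+s*P[:,0]+c*P[:,1],P[:,2]+pose[3]]
def edge(c,ch,pose,axis,at,rng,z,sign,span=6,n=40):
    """edge lying along the other axis at coordinate `at` of `axis` (block frame), sampled over rng;
    sign: of the gradient along +axis (0: dark line centre). returns (value at mid rng, slope, rms)"""
    ts=np.linspace(*rng,n);o=np.arange(-span,span+.01,.2);r=[]
    for t in ts:
        P=np.zeros((len(o),3));P[:,axis]=at+o;P[:,1-axis]=t;P[:,2]=z
        uv=pix(c,B2W(pose,P));v=map_coordinates(ch,[uv[:,1],uv[:,0]],order=1)
        if sign==0: g=np.clip(np.percentile(v,70)-v,0,None)
        else: g=np.clip(sign*np.gradient(gaussian_filter1d(v,3)),0,None)
        if g.max()<1e-3: r.append(np.nan);continue
        k=np.abs(o-o[g.argmax()])<3; r.append(at+(g*o)[k].sum()/g[k].sum())
    r=np.array(r);k=~np.isnan(r)
    for _ in range(3):
        f=np.polyfit(ts[k]-np.mean(rng),r[k],1);e=r-np.polyval(f,ts-np.mean(rng));k=np.abs(e)<max(.5,2*np.nanstd(e[k]))
    return f[1],f[0],np.std(e[k])
E
python3 - <<'E'
from fit import *
np.set_printoptions(precision=3,suppress=True)
p=cv2.cvtColor(cv2.imread('pics/top0.png'),cv2.COLOR_BGR2RGB).astype(float);d=np.load('top0.npy');g=p.mean(2);c='top'
sat=p[...,0]-p[...,2]   # wood & brass: high, steel: low
zt=26.7
# start pose: slab corners from t0d crop (x5, origin 300,190)
cor=np.array([[552,85],[527,160],[277,80]])/5+[300,190]
w=onplane(c,cor,zt);print(w)
ax=w[1]-w[2];a=np.arctan2(ax[1],ax[0])+np.pi/2
l=w[2];R=np.array([[np.cos(a),-np.sin(a)],[np.sin(a),np.cos(a)]])
xy=l[:2]-R@[110,45]
pose=[xy[0],xy[1],a,zt-20];print(pose)
for it in range(3):
    e1=edge(c,sat,pose,1,-80,(-130,130),20,-1)   # wood->steel going +y
    e2=edge(c,g,pose,1,45,(-130,20),32,-1)      # steel->fence dark
    e3=edge(c,g,pose,0,110,(-70,35),20,0)
    e4=edge(c,sat,pose,0,150,(-70,60),20,1)
    print(np.array([e1,e2,e3,e4]))
    da=(e1[1]*260+e2[1]*150-e3[1]*105-e4[1]*130)/645
    a=pose[2]+da
    dx=(e3[0]-110); dy=((e1[0]+80)+(e2[0]-45)+ 55*e2[1])/2
    R=np.array([[np.cos(a),-np.sin(a)],[np.sin(a),np.cos(a)]])
    pose=[*(np.array(pose[:2])+R@[dx,dy]),a,pose[3]]
print('pose',pose);np.save('pose.npy',pose)
# bar from colour
m=(sat>90).astype(np.uint8);m[:, :330]=0;m[:, 375:]=0;m[:240]=0;m[300:]=0
n,lab,st,ce=cv2.connectedComponentsWithStats(m);i=1+st[1:,4].argmax();print(st[i],ce[i])
cn=max(cv2.findContours((lab==i).astype(np.uint8),0,1)[0],key=len)[:,0]
W=onplane(c,cn,pose[3]+32);b=(W[:,:2]-pose[:2])@np.array([[np.cos(a),-np.sin(a)],[np.sin(a),np.cos(a)]])
r=cv2.minAreaRect(b.astype(np.float32));print(r,cv2.boxPoints(r))
s=arm.sense();Rt=cv2.Rodrigues(np.array(s['eef_rot']))[0];print(Rt,s['position'])
E
```

```text
[[ 669.774 -205.235   26.7  ]
 [ 634.416 -193.243   26.7  ]
 [ 671.508  -76.99    26.7  ]]
[np.float64(553.0342331101926), np.float64(-86.42468674950372), np.float64(-0.30885400996691414), 6.699999999999999]
[[-76.661  -0.008   0.188]
 [ 48.718  -0.005   0.163]
 [110.028   0.012   0.216]
 [150.136   0.012   0.246]]
[[-79.819  -0.002   0.214]
 [ 45.174   0.001   0.204]
 [110.137   0.003   0.205]
 [150.156   0.003   0.233]]
[[-80.02   -0.      0.209]
 [ 44.864   0.003   0.204]
 [110.033   0.001   0.217]
 [150.033   0.001   0.23 ]]
pose [np.float64(554.3512008329456), np.float64(-83.05457650223345), np.float64(-0.31928270014332194), 6.699999999999999]
[ 335  245   31   51 1008] [350.449 269.71 ]
((-35.781803131103516, 7.299938201904297), (108.17497253417969, 48.551353454589844), 5.519183158874512) [[-91.953  26.261]
 [-87.284 -22.065]
 [ 20.39  -11.661]
 [ 15.72   36.665]]
[[ 0.939  0.344  0.   ]
 [ 0.344 -0.939 -0.   ]
 [-0.     0.    -1.   ]] [ 197.608 -540.012  238.739]
```

Emit:
servo_tool --targets '[{"tx":0.042,"ty":-0.029,"tz":0.0,"rz":0.067,"fingers":0},{"tx":0.085,"ty":-0.057,"tz":0.0,"rz":0.134,"fingers":0},{"tx":0.127,"ty":-0.086,"tz":0.01,"rz":0.201,"fingers":0},{"tx":0.169,"ty":-0.115,"tz":0.02,"rz":0.268,"fingers":0},{"tx":0.212,"ty":-0.143,"tz":0.03,"rz":0.335,"fingers":0},{"tx":0.254,"ty":-0.172,"tz":0.04,"rz":0.402,"fingers":0},{"tx":0.296,"ty":-0.201,"tz":0.05,"rz":0.469,"fingers":0},{"tx":0.339,"ty":-0.23,"tz":0.06,"rz":0.536,"fingers":0},{"tx":0.381,"ty":-0.258,"tz":0.07,"rz":0.603,"fingers":0},{"tx":0.423,"ty":-0.287,"tz":0.08,"rz":0.67,"fingers":0}]' --newtons 20

```text
validation failed for argument at $.ta...
```

Emit:
servo_tool --targets '[{"tx":0.042,"ty":-0.029,"tz":0.0,"rx":0,"ry":0,"rz":0.067,"fingers":0},{"tx":0.085,"ty":-0.057,"tz":0.0,"rx":0,"ry":0,"rz":0.134,"fingers":0},{"tx":0.127,"ty":-0.086,"tz":0.01,"rx":0,"ry":0,"rz":0.201,"fingers":0},{"tx":0.169,"ty":-0.115,"tz":0.02,"rx":0,"ry":0,"rz":0.268,"fingers":0},{"tx":0.212,"ty":-0.143,"tz":0.03,"rx":0,"ry":0,"rz":0.335,"fingers":0},{"tx":0.254,"ty":-0.172,"tz":0.04,"rx":0,"ry":0,"rz":0.402,"fingers":0},{"tx":0.296,"ty":-0.201,"tz":0.05,"rx":0,"ry":0,"rz":0.469,"fingers":0},{"tx":0.339,"ty":-0.23,"tz":0.06,"rx":0,"ry":0,"rz":0.536,"fingers":0},{"tx":0.381,"ty":-0.258,"tz":0.07,"rx":0,"ry":0,"rz":0.603,"fingers":0},{"tx":0.423,"ty":-0.287,"tz":0.08,"rx":0,"ry":0,"rz":0.67,"fingers":0}]' --newtons 20

```text
clock: 1.63
position: [438.8, -204.7, 178.3]
eef_rot: [3.1, -0.505, 0.001]
wrist_force: [1.5, -0.9, -0.3]
width: 0.266
grasp_force: 0.0
```

Emit:
servo_tool --targets '[{"tx":0.0,"ty":0.0,"tz":0.0,"rx":0,"ry":0,"rz":0,"fingers":0},{"tx":0.0,"ty":0.0,"tz":0.0,"rx":0,"ry":0,"rz":0,"fingers":0},{"tx":0.0,"ty":0.0,"tz":0.0,"rx":0,"ry":0,"rz":0,"fingers":0}]'

```text
clock: 1.88
position: [437.9, -206.6, 178.4]
eef_rot: [3.102, -0.496, -0.0]
wrist_force: [0.3, 0.7, 0.2]
width: 0.044
grasp_force: 0.0
```

```bash
cat > st.py <<'E'
from fit import *
import sys
np.set_printoptions(precision=2,suppress=True)
pose=np.load('pose.npy');s=arm.sense();a=pose[2]
R=np.array([[np.cos(a),-np.sin(a)],[np.sin(a),np.cos(a)]])
P=np.array(s['position']);b=R.T@(P[:2]-pose[:2]);Rt=cv2.Rodrigues(np.array(s['eef_rot']))[0]
print('t',s['clock'],'P',P,'block',b,P[2]-pose[3],'tool x,z in block',np.arctan2(Rt[1,0],Rt[0,0])-a,Rt[:,2],'F block',R.T@np.array(s['wrist_force'])[:2],s['wrist_force'][2])
if len(sys.argv)>3:
    g=B2W(pose,[[float(v) for v in sys.argv[1:4]]])[0];print('goal',g,'tool shift mm',Rt.T@(g-P))
E
python3 st.py -42 -58 150
```

```text
t 1.8833 P [ 437.9  -206.6   178.44] block [ -71.79 -153.85] 171.74062047956627 tool x,z in block 0.0021746215764478216 [-0. -0. -1.] F block [0.11 0.75] 0.1575893951397532
goal [ 496.27 -124.94  156.7 ] tool shift mm [ 29.99 -95.8   21.69]
```

Emit:
servo_tool --targets '[{"tx":0.01,"ty":-0.032,"tz":0.02,"rx":0,"ry":0,"rz":0,"fingers":0},{"tx":0.02,"ty":-0.064,"tz":0.04,"rx":0,"ry":0,"rz":0,"fingers":0},{"tx":0.03,"ty":-0.09,"tz":0.06,"rx":0,"ry":0,"rz":0.002,"fingers":0},{"tx":0.03,"ty":-0.09,"tz":0.09,"rx":0,"ry":0,"rz":0.002,"fingers":0},{"tx":0.03,"ty":-0.09,"tz":0.115,"rx":0,"ry":0,"rz":0.002,"fingers":0},{"tx":0.03,"ty":-0.09,"tz":0.13,"rx":0,"ry":0,"rz":0.002,"fingers":0},{"tx":0.03,"ty":-0.09,"tz":0.14,"rx":0,"ry":0,"rz":0.002,"fingers":0},{"tx":0.03,"ty":-0.09,"tz":0.147,"rx":0,"ry":0,"rz":0.002,"fingers":0},{"tx":0.03,"ty":-0.09,"tz":0.147,"rx":0,"ry":0,"rz":0.002,"fingers":0},{"tx":0.03,"ty":-0.09,"tz":0.147,"rx":0,"ry":0,"rz":0.002,"fingers":0}]'

```text
clock: 2.72
position: [494.9, -131.5, 31.9]
eef_rot: [3.101, -0.504, 0.001]
wrist_force: [-0.1, 0.3, 0.6]
width: 0.004
grasp_force: 0.0
```

```bash
python3 st.py; python3 -c "
from h import *
a=snap('side','s1')
p=cv2.imread('pics/s1.png')[130:330,200:460];cv2.imwrite('pics/s1c.png',cv2.resize(p,None,fx=3,fy=3,interpolation=2))"
```

```text
t 2.7167 P [ 494.89 -131.48   31.89] block [-41.25 -64.64] 25.189659512590207 tool x,z in block -0.0031227172337364717 [ 0. -0. -1.] F block [-0.23  0.22] 0.5831650522399181
```

View pics/s1c.png

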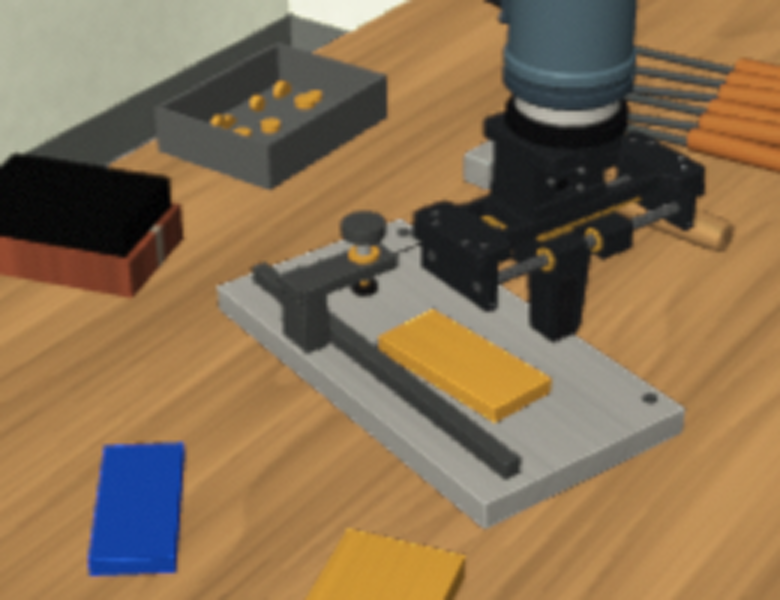

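Emit:
servo_tool --targets '[{"tx":0,"ty":-0.01,"tz":0.001,"rx":0,"ry":0,"rz":-0.003,"fingers":0},{"tx":0,"ty":-0.018,"tz":0.001,"rx":0,"ry":0,"rz":-0.003,"fingers":0},{"tx":0,"ty":-0.022,"tz":0.001,"rx":0,"ry":0,"rz":-0.003,"fingers":0},{"tx":0,"ty":-0.024,"tz":0.001,"rx":0,"ry":0,"rz":-0.003,"fingers":0},{"tx":0,"ty":-0.026,"tz":0.001,"rx":0,"ry":0,"rz":-0.003,"fingers":0},{"tx":0,"ty":-0.028,"tz":0.001,"rx":0,"ry":0,"rz":-0.003,"fingers":0},{"tx":0,"ty":-0.03,"tz":0.001,"rx":0,"ry":0,"rz":-0.003,"fingers":0},{"tx":0,"ty":-0.032,"tz":0.001,"rx":0,"ry":0,"rz":-0.003,"fingers":0},{"tx":0,"ty":-0.034,"tz":0.001,"rx":0,"ry":0,"rz":-0.003,"fingers":0}]'

```text
clock: 3.52
position: [505.2, -98.4, 30.3]
eef_rot: [3.101, -0.498, -0.001]
wrist_force: [-1.4, -3.4, 0.7]
width: 0.007
grasp_force: 1.7
```

```bash
python3 st.py
```

```text
t 3.5167 P [505.15 -98.45  30.27] block [-41.88 -30.06] 23.57454346076215 tool x,z in block 0.0011488924071195172 [-0. -0. -1.] F block [-0.3  -3.68] 0.6689655088784652
```

Emit:
servo_tool --targets '[{"tx":0,"ty":-0.0007,"tz":0,"rx":0,"ry":0,"rz":0,"fingers":0},{"tx":0,"ty":-0.0014,"tz":0,"rx":0,"ry":0,"rz":0,"fingers":0},{"tx":0,"ty":-0.0021,"tz":0,"rx":0,"ry":0,"rz":0,"fingers":0},{"tx":0,"ty":-0.0028,"tz":0,"rx":0,"ry":0,"rz":0,"fingers":0},{"tx":0,"ty":-0.0035,"tz":0,"rx":0,"ry":0,"rz":0,"fingers":0},{"tx":0,"ty":-0.004,"tz":0,"rx":0,"ry":0,"rz":0,"fingers":0}]'

```text
clock: 4.02
position: [506.6, -94.3, 30.3]
eef_rot: [3.102, -0.498, -0.0]
wrist_force: [-1.7, -2.9, 1.2]
width: 0.005
grasp_force: 1.7
```

```bash
cat > bar.py <<'E'
from fit import *
import sys
np.set_printoptions(precision=2,suppress=True)
pose=np.load('pose.npy')
def meas(ex):
    "ex: expected leading end x; edges at bar top z=32 vs line, fence"
    p,d=snap('top',sys.argv[1]);p=p.astype(float);sat=p[...,0]-p[...,2];g=p.mean(2)
    m=(sat>90).astype(np.uint8);q=pix('top',B2W(pose,[[ex-55,15,32]]))[0];r=np.zeros_like(m);u,v=q.astype(int);r[v-35:v+36,u-28:u+29]=1
    print('lead',edge('top',sat,pose,0,ex,(2,38),32,-1),'line',edge('top',g,pose,0,110,(-70,-20),20,0),
     'fence y',edge('top',g,pose,1,45,(-130,-70),32,-1))
    n,l,s,c=cv2.connectedComponentsWithStats(m*r);i=1+s[1:,4].argmax()
    cn=max(cv2.findContours((l==i).astype(np.uint8),0,1)[0],key=len)[:,0]
    W=onplane('top',cn,pose[3]+32);a=pose[2];b=(W[:,:2]-pose[:2])@np.array([[np.cos(a),-np.sin(a)],[np.sin(a),np.cos(a)]])
    print('rect',cv2.minAreaRect(b.astype(np.float32)),b.min(0),b.max(0))
meas(float(sys.argv[2]))
E
python3 st.py;python3 bar.py b1 19
```

```text
t 4.0167 P [506.57 -94.33  30.27] block [-41.83 -25.7 ] 23.569566198949577 tool x,z in block 0.0010096132116506618 [-0. -0. -1.] F block [-0.66 -3.31] 1.2033901384798797
lead (np.float64(20.57958865652144), np.float64(-0.043885967133504476), np.float64(1.6912631486264742)) line (np.float64(109.95775112161276), np.float64(0.003876921738045607), np.float64(0.2206878282259516)) fence y (np.float64(44.77437981902061), np.float64(0.00020100778503313546), np.float64(0.23483027824533467))
rect ((4.193229675292969, 36.65473937988281), (9.226543426513672, 28.840473175048828), 81.94873809814453) [-10.44  30.36] [18.69 39.78]
```

Emit:
servo_tool --targets '[{"tx":0,"ty":-0.0005,"tz":0,"rx":0,"ry":0,"rz":0,"fingers":0},{"tx":0,"ty":-0.001,"tz":0,"rx":0,"ry":0,"rz":0,"fingers":0},{"tx":0,"ty":-0.0015,"tz":0,"rx":0,"ry":0,"rz":0,"fingers":0},{"tx":0,"ty":-0.002,"tz":0,"rx":0,"ry":0,"rz":0,"fingers":0}]'

```text
clock: 4.4
position: [507.2, -92.4, 30.3]
eef_rot: [3.102, -0.498, -0.0]
wrist_force: [-2.1, -2.7, 0.7]
width: 0.003
grasp_force: 1.7
```

```bash
python3 st.py
```

```text
t 4.4 P [507.23 -92.38  30.26] block [-41.82 -23.64] 23.56149945960752 tool x,z in block 0.0010907099532309616 [-0. -0. -1.] F block [-1.16 -3.24] 0.6668014904294355
```

Emit:
servo_tool --targets '[{"tx":0,"ty":-0.0004,"tz":0,"rx":0,"ry":0,"rz":0,"fingers":0},{"tx":0,"ty":-0.0008,"tz":0,"rx":0,"ry":0,"rz":0,"fingers":0},{"tx":0,"ty":-0.0012,"tz":0,"rx":0,"ry":0,"rz":0,"fingers":0}]'

```text
clock: 4.65
position: [507.6, -91.3, 30.3]
eef_rot: [3.102, -0.498, 0.0]
wrist_force: [-1.8, -2.4, 0.4]
width: 0.006
grasp_force: 1.7
```

```bash
python3 st.py
```

```text
t 4.65 P [507.62 -91.25  30.28] block [-41.79 -22.45] 23.57794067742865 tool x,z in block 0.0010962250850155564 [ 0. -0. -1.] F block [-0.92 -2.86] 0.44025296858192486
```

Emit:
servo_tool --targets '[{"tx":0,"ty":-0.0003,"tz":0,"rx":0,"ry":0,"rz":0,"fingers":0},{"tx":0,"ty":-0.0006,"tz":0,"rx":0,"ry":0,"rz":0,"fingers":0},{"tx":0,"ty":-0.0009,"tz":0,"rx":0,"ry":0,"rz":0,"fingers":0},{"tx":0,"ty":-0.0012,"tz":0,"rx":0,"ry":0,"rz":0,"fingers":0}]'

```text
clock: 4.98
position: [507.9, -90.1, 30.2]
eef_rot: [-3.102, 0.498, 0.0]
wrist_force: [-1.4, -3.5, -0.1]
width: 0.006
grasp_force: 1.6
```

```bash
python3 st.py;python3 -c "
from h import *
a=snap('side','s2')
p=cv2.imread('pics/s2.png')[210:310,270:430];cv2.imwrite('pics/s2c.png',cv2.resize(p,None,fx=5,fy=5,interpolation=2))"
```

```text
t 4.9833 P [507.95 -90.08  30.25] block [-41.85 -21.23] 23.54737242126423 tool x,z in block 0.0010713686371322528 [-0.  0. -1.] F block [-0.25 -3.77] -0.08284821430991651
```

View pics/s2c.png

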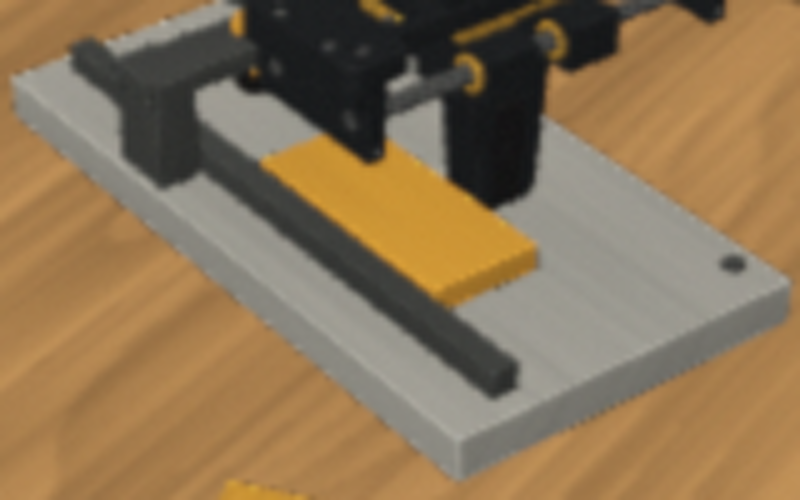

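The bar is now nearly parallel to the fence. Its fence side runs along the rail from crop (265,160) to (445,300), so I keep creeping in.

Emit:
servo_tool --targets '[{"tx":0,"ty":-0.0003,"tz":0,"rx":0,"ry":0,"rz":0,"fingers":0},{"tx":0,"ty":-0.0006,"tz":0,"rx":0,"ry":0,"rz":0,"fingers":0},{"tx":0,"ty":-0.0008,"tz":0,"rx":0,"ry":0,"rz":0,"fingers":0}]'

```text
clock: 5.28
position: [508.2, -89.3, 30.3]
eef_rot: [-3.102, 0.498, -0.0]
wrist_force: [-1.2, -3.1, 0.4]
width: 0.004
grasp_force: 1.6
```

```bash
python3 st.py
```

```text
t 5.2833 P [508.22 -89.32  30.25] block [-41.83 -20.43] 23.55087291883021 tool x,z in block 0.0010553596111037011 [ 0.  0. -1.] F block [-0.22 -3.32] 0.44119183254685157
```

Emit:
servo_tool --targets '[{"tx":0,"ty":-0.0003,"tz":0,"rx":0,"ry":0,"rz":0,"fingers":0},{"tx":0,"ty":-0.0006,"tz":0,"rx":0,"ry":0,"rz":0,"fingers":0},{"tx":0,"ty":-0.0008,"tz":0,"rx":0,"ry":0,"rz":0,"fingers":0}]'

```text
clock: 5.53
position: [508.5, -88.6, 30.3]
eef_rot: [-3.102, 0.498, -0.0]
wrist_force: [-2.0, -2.8, -0.2]
width: 0.005
grasp_force: 1.5
```

```bash
python3 st.py
```

```text
t 5.5333 P [508.48 -88.56  30.26] block [-41.82 -19.62] 23.562102227749524 tool x,z in block 0.0010367766507858311 [ 0.  0. -1.] F block [-1.02 -3.26] -0.17489863026342878
```

Emit:
servo_tool --targets '[{"tx":0,"ty":-0.0003,"tz":0,"rx":0,"ry":0,"rz":0,"fingers":0},{"tx":0,"ty":-0.0006,"tz":0,"rx":0,"ry":0,"rz":0,"fingers":0},{"tx":0,"ty":-0.0009,"tz":0,"rx":0,"ry":0,"rz":0,"fingers":0},{"tx":0,"ty":-0.0009,"tz":0,"rx":0,"ry":0,"rz":0,"fingers":0}]'

```text
clock: 5.87
position: [508.7, -88.2, 30.3]
eef_rot: [3.101, -0.497, 0.0]
wrist_force: [-2.6, -5.4, 0.6]
width: 0.003
grasp_force: 2.7
```

```bash
python3 st.py
```

```text
t 5.8667 P [508.74 -88.16  30.27] block [-41.7  -19.16] 23.569013625700162 tool x,z in block 0.0012361950032415137 [-0. -0. -1.] F block [-0.76 -5.97] 0.5609456596981892
```

Emit:
servo_tool --targets '[{"tx":0,"ty":-0.0003,"tz":0,"rx":0,"ry":0,"rz":0,"fingers":0},{"tx":0,"ty":-0.0005,"tz":0,"rx":0,"ry":0,"rz":0,"fingers":0},{"tx":0,"ty":-0.0005,"tz":0,"rx":0,"ry":0,"rz":0,"fingers":0}]'

```text
clock: 6.12
position: [508.8, -88.1, 30.3]
eef_rot: [3.101, -0.497, -0.0]
wrist_force: [-2.9, -7.8, -0.5]
width: 0.005
grasp_force: 3.8
```

```bash
python3 st.py
```

```text
t 6.1167 P [508.81 -88.13  30.31] block [-41.65 -19.11] 23.60761271961438 tool x,z in block 0.0013137581415074706 [-0. -0. -1.] F block [-0.28 -8.31] -0.5326450888909802
```

Contact is rigid and stiffness is about 5 N/mm. I go to roughly 11 N, hold, then look from the side while still bearing.

Emit:
servo_tool --targets '[{"tx":0,"ty":-0.0003,"tz":0,"rx":0,"ry":0,"rz":0,"fingers":0},{"tx":0,"ty":-0.0006,"tz":0,"rx":0,"ry":0,"rz":0,"fingers":0},{"tx":0,"ty":-0.0006,"tz":0,"rx":0,"ry":0,"rz":0,"fingers":0},{"tx":0,"ty":-0.0006,"tz":0,"rx":0,"ry":0,"rz":0,"fingers":0},{"tx":0,"ty":-0.0006,"tz":0,"rx":0,"ry":0,"rz":0,"fingers":0},{"tx":0,"ty":-0.0006,"tz":0,"rx":0,"ry":0,"rz":0,"fingers":0}]'

```text
clock: 6.62
position: [508.8, -88.1, 30.3]
eef_rot: [3.1, -0.497, -0.0]
wrist_force: [-4.0, -9.5, -0.9]
width: 0.006
grasp_force: 5.1
```

```bash
python3 st.py;python3 -c "
from h import *
a=snap('side','s3')
p=cv2.imread('pics/s3.png')[210:310,270:430];cv2.imwrite('pics/s3c.png',cv2.resize(p,None,fx=5,fy=5,interpolation=2))"
```

```text
t 6.6167 P [508.81 -88.1   30.31] block [-41.66 -19.08] 23.606894239009293 tool x,z in block 0.0013319864538578474 [-0. -0. -1.] F block [ -0.86 -10.24] -0.9129755206765238
```

View pics/s3c.png

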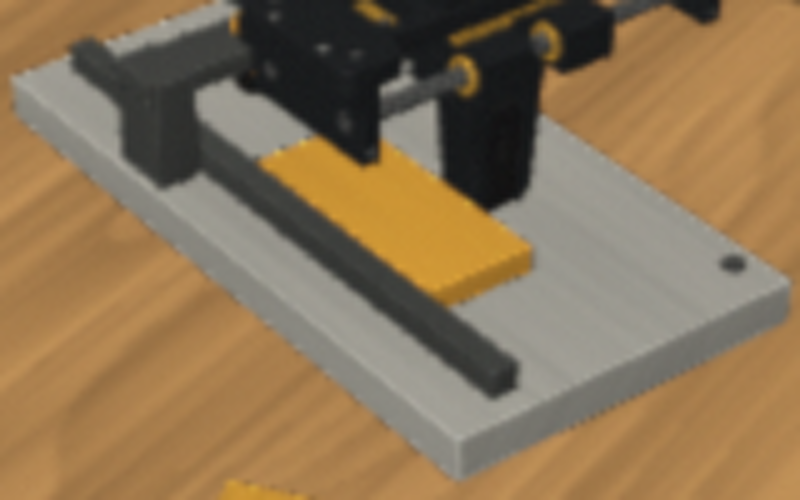

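The blank's side lies along the rail over its whole length, with about 10 N bearing. Now I back off and move behind its trailing end.

Emit:
servo_tool --targets '[{"tx":0,"ty":0.003,"tz":0,"rx":0,"ry":0,"rz":0,"fingers":0},{"tx":0,"ty":0.012,"tz":0,"rx":0,"ry":0,"rz":0,"fingers":0},{"tx":0,"ty":0.02,"tz":-0.02,"rx":0,"ry":0,"rz":0,"fingers":0},{"tx":-0.015,"ty":0.01,"tz":-0.045,"rx":0,"ry":0,"rz":0,"fingers":0},{"tx":-0.045,"ty":0,"tz":-0.045,"rx":0,"ry":0,"rz":0,"fingers":0},{"tx":-0.073,"ty":-0.02,"tz":-0.045,"rx":0,"ry":0,"rz":0,"fingers":0},{"tx":-0.073,"ty":-0.037,"tz":-0.045,"rx":0,"ry":0,"rz":0,"fingers":0},{"tx":-0.073,"ty":-0.037,"tz":-0.03,"rx":0,"ry":0,"rz":0,"fingers":0},{"tx":-0.073,"ty":-0.037,"tz":-0.03,"rx":0,"ry":0,"rz":0,"fingers":0}]'

```text
clock: 7.42
position: [450.0, -27.5, 59.1]
eef_rot: [-3.101, 0.495, 0.003]
wrist_force: [-1.2, -0.7, -0.5]
width: 0.008
grasp_force: 0.0
```

```bash
python3 st.py;python3 bar.py b2 19
```

```text
t 7.4167 P [450.05 -27.48  59.06] block [-116.48   20.03] 52.35721234465446 tool x,z in block 0.002623174016026908 [-0.  0. -1.] F block [-0.96 -1.04] -0.5140839833356333
lead (np.float64(21.421293507485412), np.float64(0.00405404659276784), np.float64(0.15015265749822293)) line (np.float64(109.94909260874162), np.float64(0.004185280868372245), np.float64(0.22433646846951966)) fence y (np.float64(44.105160598803735), np.float64(0.03204993840669229), np.float64(2.487372116714403))
rect ((-23.3492488861084, 20.61559295654297), (48.38616180419922, 88.6452407836914), 89.87865447998047) [-67.63  -3.66] [20.93 44.8 ]
```

Emit:
servo_tool --targets '[{"tx":0,"ty":0,"tz":0.015,"rx":0,"ry":0,"rz":0.001,"fingers":0},{"tx":0,"ty":0,"tz":0.024,"rx":0,"ry":0,"rz":0.001,"fingers":0},{"tx":0,"ty":0,"tz":0.028,"rx":0,"ry":0,"rz":0.001,"fingers":0},{"tx":0.006,"ty":0,"tz":0.028,"rx":0,"ry":0,"rz":0.001,"fingers":0},{"tx":0.011,"ty":0,"tz":0.028,"rx":0,"ry":0,"rz":0.001,"fingers":0},{"tx":0.011,"ty":0,"tz":0.028,"rx":0,"ry":0,"rz":0.001,"fingers":0}]'

```text
clock: 7.97
position: [463.7, -33.1, 33.0]
eef_rot: [3.101, -0.5, 0.003]
wrist_force: [0.4, 0.9, 0.0]
width: 0.005
grasp_force: 0.0
```

```bash
python3 st.py
```

```text
t 7.9667 P [463.65 -33.07  33.04] block [-101.8    18.99] 26.341494025408966 tool x,z in block -0.0004188155294582163 [ 0. -0. -1.] F block [0.12 0.97] 0.02537899973550209
```

Emit:
servo_tool --targets '[{"tx":0.001,"ty":0,"tz":0.001,"rx":0,"ry":0,"rz":0,"fingers":0},{"tx":0.002,"ty":0,"tz":0.002,"rx":0,"ry":0,"rz":0,"fingers":0},{"tx":0.003,"ty":0,"tz":0.002,"rx":0,"ry":0,"rz":0,"fingers":0},{"tx":0.004,"ty":0,"tz":0.002,"rx":0,"ry":0,"rz":0,"fingers":0},{"tx":0.005,"ty":0,"tz":0.002,"rx":0,"ry":0,"rz":0,"fingers":0},{"tx":0.0065,"ty":-0.0002,"tz":0.002,"rx":0,"ry":0,"rz":0,"fingers":0},{"tx":0.008,"ty":-0.0004,"tz":0.002,"rx":0,"ry":0,"rz":0,"fingers":0},{"tx":0.0095,"ty":-0.0006,"tz":0.002,"rx":0,"ry":0,"rz":0,"fingers":0},{"tx":0.011,"ty":-0.0008,"tz":0.002,"rx":0,"ry":0,"rz":0,"fingers":0},{"tx":0.012,"ty":-0.001,"tz":0.002,"rx":0,"ry":0,"rz":0,"fingers":0}]'

```text
clock: 8.8
position: [470.0, -34.2, 29.5]
eef_rot: [-3.102, 0.498, 0.013]
wrist_force: [-13.5, 0.6, 11.5]
width: 0.006
grasp_force: 7.0
```

```bash
python3 st.py;python3 bar.py b3 27
```

```text
t 8.8 P [469.98 -34.19  29.48] block [-95.44  19.92] 22.778102877873646 tool x,z in block 0.0008362476526133644 [-0.01  0.   -1.  ] F block [-12.99  -3.65] 11.49311901930275
lead (np.float64(23.42709340633577), np.float64(-0.0030592361572366737), np.float64(0.1730611916032426)) line (np.float64(109.95069459826723), np.float64(0.003786737600184452), np.float64(0.2155581694224737)) fence y (np.float64(45.013967999538885), np.float64(-0.021168061213561157), np.float64(3.507651073450517))
rect ((-7.090612411499023, 20.190641403198242), (58.9034538269043, 47.81806564331055), 0.08548625558614731) [-36.57  -3.67] [22.4  44.14]
```

The vertical force of 11 N shows the fingertips touching the slab, so I raise 2 mm and ease back.

Emit:
servo_tool --targets '[{"tx":-0.002,"ty":0,"tz":-0.001,"rx":0,"ry":0,"rz":0,"fingers":0},{"tx":-0.003,"ty":0,"tz":-0.002,"rx":0,"ry":0,"rz":0,"fingers":0},{"tx":-0.003,"ty":0,"tz":-0.0025,"rx":0,"ry":0,"rz":0,"fingers":0},{"tx":-0.003,"ty":0,"tz":-0.0025,"rx":0,"ry":0,"rz":0,"fingers":0}]'

```text
clock: 9.18
position: [470.3, -33.9, 32.7]
eef_rot: [-3.101, 0.499, 0.001]
wrist_force: [-2.5, 0.9, -1.5]
width: 0.008
grasp_force: 1.4
```

```bash
python3 st.py;python3 bar.py b4 24
```

```text
t 9.1833 P [470.27 -33.85  32.65] block [-95.28  20.32] 25.9539153139182 tool x,z in block 8.017445881913776e-05 [-0.  0. -1.] F block [-2.62  0.07] -1.458999843955188
lead (np.float64(23.35242924006994), np.float64(-7.004696342927539e-05), np.float64(0.22793658388018304)) line (np.float64(109.96653442275549), np.float64(0.003648022800143867), np.float64(0.22437202927791727)) fence y (np.float64(44.72667055938381), np.float64(-0.054631380807467884), np.float64(3.111089074586343))
rect ((-8.51662826538086, 20.570884704589844), (48.35957336425781, 61.927940368652344), 89.87865447998047) [-39.45  -3.67] [22.4  44.79]
```

Emit:
servo_tool --targets '[{"tx":0.001,"ty":0,"tz":0,"rx":0,"ry":0,"rz":0,"fingers":0},{"tx":0.003,"ty":0,"tz":0,"rx":0,"ry":0,"rz":0,"fingers":0},{"tx":0.005,"ty":-0.0001,"tz":0,"rx":0,"ry":0,"rz":0,"fingers":0},{"tx":0.007,"ty":-0.0002,"tz":0,"rx":0,"ry":0,"rz":0,"fingers":0},{"tx":0.009,"ty":-0.0003,"tz":0,"rx":0,"ry":0,"rz":0,"fingers":0},{"tx":0.011,"ty":-0.0004,"tz":0,"rx":0,"ry":0,"rz":0,"fingers":0},{"tx":0.013,"ty":-0.0005,"tz":0,"rx":0,"ry":0,"rz":0,"fingers":0},{"tx":0.015,"ty":-0.0006,"tz":0,"rx":0,"ry":0,"rz":0,"fingers":0},{"tx":0.017,"ty":-0.0007,"tz":0,"rx":0,"ry":0,"rz":0,"fingers":0},{"tx":0.019,"ty":-0.0008,"tz":0,"rx":0,"ry":0,"rz":0,"fingers":0}]'

```text
clock: 10.07
position: [486.6, -39.1, 32.4]
eef_rot: [3.101, -0.498, -0.009]
wrist_force: [-14.6, -0.3, 10.9]
width: 0.004
grasp_force: 7.0
```

```bash
python3 st.py;python3 bar.py b5 42
```

```text
t 10.0667 P [486.59 -39.08  32.42] block [-78.14  20.48] 25.722244561551395 tool x,z in block 0.0006454540509682194 [-0.01  0.   -1.  ] F block [-13.81  -4.9 ] 10.892965841166363
lead (np.float64(40.21861167876255), np.float64(-0.0037284160415580977), np.float64(0.23583243398002907)) line (np.float64(109.94613944542422), np.float64(0.004407358811821326), np.float64(0.2240727330115478)) fence y (np.float64(44.29641005432527), np.float64(-0.002711172691845041), np.float64(2.3234650069306633))
rect ((13.317544937133789, 20.56456756591797), (48.439422607421875, 53.2727165222168), 89.87865447998047) [-13.31  -3.71] [39.91 44.83]
```

Emit:
servo_tool --targets '[{"tx":-0.0005,"ty":0.0004,"tz":-0.001,"rx":0,"ry":0,"rz":0,"fingers":0},{"tx":-0.001,"ty":0.0004,"tz":-0.0015,"rx":0,"ry":0,"rz":0,"fingers":0},{"tx":-0.001,"ty":0.0004,"tz":-0.0015,"rx":0,"ry":0,"rz":0,"fingers":0}]'

```text
clock: 10.37
position: [488.2, -39.5, 34.3]
eef_rot: [3.102, -0.499, 0.001]
wrist_force: [-3.0, -0.2, -1.6]
width: 0.006
grasp_force: 1.1
```

```bash
python3 st.py;python3 -c "
from h import *
a=snap('side','s4')
p=cv2.imread('pics/s4.png')[190:310,270:430];cv2.imwrite('pics/s4c.png',cv2.resize(p,None,fx=5,fy=5,interpolation=2))"
```

```text
t 10.3667 P [488.18 -39.46  34.33] block [-76.51  20.62] 27.63465752570953 tool x,z in block 5.393512266071987e-05 [ 0. -0. -1.] F block [-2.75 -1.17] -1.553261333940775
```

View pics/s4c.png

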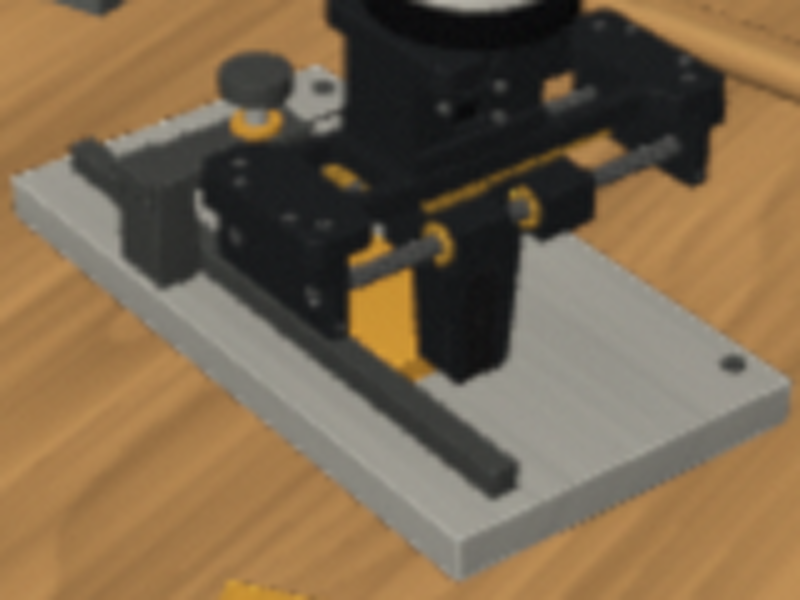

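Emit:
servo_tool --targets '[{"tx":-0.002,"ty":0,"tz":0,"rx":0,"ry":0,"rz":0,"fingers":0},{"tx":-0.002,"ty":0,"tz":0.0015,"rx":0,"ry":0,"rz":0,"fingers":0},{"tx":-0.002,"ty":0,"tz":0.002,"rx":0,"ry":0,"rz":0,"fingers":0},{"tx":0.0,"ty":0,"tz":0.002,"rx":0,"ry":0,"rz":0,"fingers":0},{"tx":0.0015,"ty":0,"tz":0.0018,"rx":0,"ry":0,"rz":0,"fingers":0},{"tx":0.003,"ty":0,"tz":0.0016,"rx":0,"ry":0,"rz":0,"fingers":0},{"tx":0.0045,"ty":0,"tz":0.0015,"rx":0,"ry":0,"rz":0,"fingers":0},{"tx":0.006,"ty":0,"tz":0.0015,"rx":0,"ry":0,"rz":0,"fingers":0},{"tx":0.0075,"ty":0,"tz":0.0015,"rx":0,"ry":0,"rz":0,"fingers":0},{"tx":0.009,"ty":0,"tz":0.0015,"rx":0,"ry":0,"rz":0,"fingers":0}]'

```text
clock: 11.25
position: [496.5, -42.2, 32.6]
eef_rot: [-3.102, 0.499, 0.0]
wrist_force: [-2.1, 0.5, -2.1]
width: 0.004
grasp_force: 1.1
```

```bash
python3 st.py;python3 bar.py b6 51
```

```text
t 11.25 P [496.49 -42.2   32.61] block [-67.76  20.63] 25.907381158755758 tool x,z in block 3.811349395616004e-05 [-0.  0. -1.] F block [-2.12 -0.22] -2.0775457863898437
lead (np.float64(46.726337419758416), np.float64(-0.00012730988311925086), np.float64(0.04746904305621599)) line (np.float64(109.94152293366069), np.float64(0.0038255217725992902), np.float64(0.2234925006987903)) fence y (np.float64(45.11059688795381), np.float64(0.016369986527217446), np.float64(2.9722662215348055))
rect ((23.493335723876953, 20.196720123291016), (50.34197998046875, 47.89718246459961), 0.08552060276269913) [-1.67 -3.72] [48.7  44.17]
```

Emit:
servo_tool --targets '[{"tx":0.002,"ty":0,"tz":0,"rx":0,"ry":0,"rz":0,"fingers":0},{"tx":0.004,"ty":0,"tz":0,"rx":0,"ry":0,"rz":0,"fingers":0},{"tx":0.006,"ty":0,"tz":0,"rx":0,"ry":0,"rz":0,"fingers":0},{"tx":0.008,"ty":0,"tz":0,"rx":0,"ry":0,"rz":0,"fingers":0},{"tx":0.01,"ty":0,"tz":0,"rx":0,"ry":0,"rz":0,"fingers":0},{"tx":0.012,"ty":0,"tz":0,"rx":0,"ry":0,"rz":0,"fingers":0},{"tx":0.014,"ty":0,"tz":0,"rx":0,"ry":0,"rz":0,"fingers":0},{"tx":0.016,"ty":0,"tz":0,"rx":0,"ry":0,"rz":0,"fingers":0}]'

```text
clock: 11.97
position: [511.8, -47.2, 32.8]
eef_rot: [-3.102, 0.499, 0.0]
wrist_force: [-2.6, 0.7, -0.7]
width: 0.004
grasp_force: 1.4
```

```bash
python3 st.py
```

```text
t 11.9667 P [511.76 -47.2   32.78] block [-51.7   20.68] 26.075800468802615 tool x,z in block 0.00014385431147007077 [-0.  0. -1.] F block [-2.68 -0.11] -0.6560299373328794
```

Emit:
servo_tool --targets '[{"tx":0.002,"ty":0,"tz":0,"rx":0,"ry":0,"rz":0,"fingers":0},{"tx":0.004,"ty":0,"tz":0,"rx":0,"ry":0,"rz":0,"fingers":0},{"tx":0.006,"ty":0,"tz":0,"rx":0,"ry":0,"rz":0,"fingers":0},{"tx":0.008,"ty":0,"tz":0,"rx":0,"ry":0,"rz":0,"fingers":0},{"tx":0.01,"ty":0,"tz":0,"rx":0,"ry":0,"rz":0,"fingers":0},{"tx":0.012,"ty":0,"tz":0,"rx":0,"ry":0,"rz":0,"fingers":0},{"tx":0.014,"ty":0,"tz":0,"rx":0,"ry":0,"rz":0,"fingers":0},{"tx":0.016,"ty":0,"tz":0,"rx":0,"ry":0,"rz":0,"fingers":0},{"tx":0.018,"ty":0,"tz":0,"rx":0,"ry":0,"rz":0,"fingers":0}]'

```text
clock: 12.72
position: [528.9, -52.9, 32.8]
eef_rot: [3.102, -0.499, -0.0]
wrist_force: [-3.1, 1.0, -0.0]
width: 0.006
grasp_force: 1.4
```

```bash
python3 st.py
```

```text
t 12.7167 P [528.85 -52.87  32.78] block [-33.69  20.65] 26.077383928552077 tool x,z in block 0.0001285677495057591 [-0.  0. -1.] F block [-3.23  0.01] -0.02229614949939096
```

Emit:
servo_tool --targets '[{"tx":0.002,"ty":0,"tz":0,"rx":0,"ry":0,"rz":0,"fingers":0},{"tx":0.004,"ty":0,"tz":0,"rx":0,"ry":0,"rz":0,"fingers":0},{"tx":0.006,"ty":0,"tz":0,"rx":0,"ry":0,"rz":0,"fingers":0},{"tx":0.008,"ty":0,"tz":0,"rx":0,"ry":0,"rz":0,"fingers":0},{"tx":0.01,"ty":0,"tz":0,"rx":0,"ry":0,"rz":0,"fingers":0},{"tx":0.012,"ty":0,"tz":0,"rx":0,"ry":0,"rz":0,"fingers":0},{"tx":0.014,"ty":0,"tz":0,"rx":0,"ry":0,"rz":0,"fingers":0},{"tx":0.016,"ty":0,"tz":0,"rx":0,"ry":0,"rz":0,"fingers":0},{"tx":0.018,"ty":0,"tz":0,"rx":0,"ry":0,"rz":0,"fingers":0},{"tx":0.018,"ty":0,"tz":0,"rx":0,"ry":0,"rz":0,"fingers":0}]'

```text
clock: 13.55
position: [546.4, -58.7, 32.9]
eef_rot: [3.102, -0.499, 0.001]
wrist_force: [-1.0, 1.0, -0.6]
width: 0.005
grasp_force: 0.5
```

```bash
python3 st.py; python3 bar.py b7 103.5;python3 -c "
import cv2
p=cv2.imread('pics/b7.png')[190:290,310:430];cv2.imwrite('pics/b7c.png',cv2.resize(p,None,fx=6,fy=6,interpolation=2))"
```

```text
t 13.55 P [546.4  -58.72  32.89] block [-15.18  20.61] 26.189479363326885 tool x,z in block 3.0161261802719164e-05 [ 0. -0. -1.] F block [-1.24  0.69] -0.6411122125816492
lead (np.float64(103.39689615257694), np.float64(-0.00021128096861409954), np.float64(0.23020578854903911)) line (np.float64(109.95089626670769), np.float64(0.0038310113502331416), np.float64(0.22371646599902256)) fence y (np.float64(44.74814700521289), np.float64(0.0005537258165809876), np.float64(0.21577009718287726))
rect ((88.35198974609375, 20.008800506591797), (48.111724853515625, 30.10716438293457), 88.95626068115234) [72.9  -3.83] [103.12  44.23]
```

View pics/b7c.png

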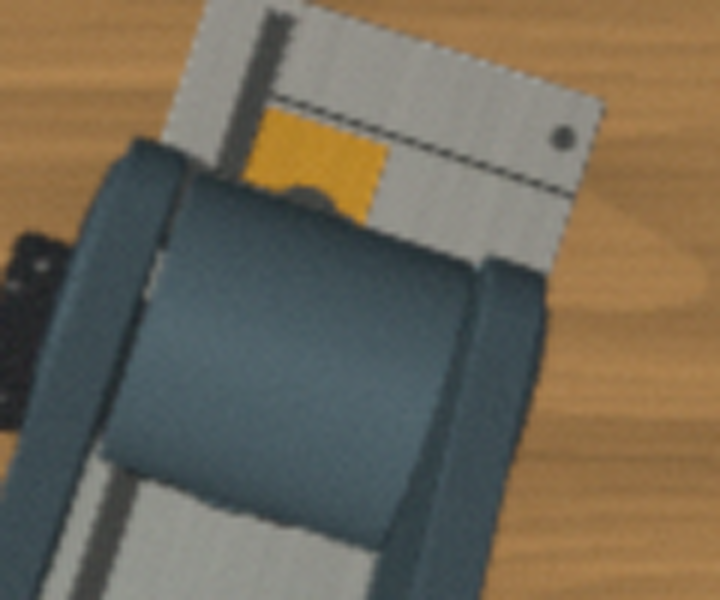

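The blank shows at crop (315,150), flush with the rail. Its leading end is about 6.6 mm short of the line, which runs from (275,97) to (570,192).

Emit:
servo_tool --targets '[{"tx":0.0007,"ty":0,"tz":0,"rx":0,"ry":0,"rz":0,"fingers":0},{"tx":0.0014,"ty":0,"tz":0,"rx":0,"ry":0,"rz":0,"fingers":0},{"tx":0.0021,"ty":0,"tz":0,"rx":0,"ry":0,"rz":0,"fingers":0},{"tx":0.0028,"ty":0,"tz":0,"rx":0,"ry":0,"rz":0,"fingers":0},{"tx":0.0035,"ty":0,"tz":0,"rx":0,"ry":0,"rz":0,"fingers":0},{"tx":0.0042,"ty":0,"tz":0,"rx":0,"ry":0,"rz":0,"fingers":0},{"tx":0.0048,"ty":0,"tz":0,"rx":0,"ry":0,"rz":0,"fingers":0},{"tx":0.0054,"ty":0,"tz":0,"rx":0,"ry":0,"rz":0,"fingers":0},{"tx":0.0054,"ty":0,"tz":0,"rx":0,"ry":0,"rz":0,"fingers":0}]'

```text
clock: 14.35
position: [550.4, -60.0, 32.9]
eef_rot: [-3.102, 0.499, 0.002]
wrist_force: [-5.0, 1.2, 2.2]
width: 0.004
grasp_force: 2.5
```

```bash
sed -i "s/^     'fence y'/     'bar -y',edge('top',sat,pose,1,-5,(80,100),32,1),'line2',edge('top',g,pose,0,110,(-70,-12),20,0),\n&/" bar.py; python3 st.py; python3 bar.py b8 108
```

```text
t 14.35 P [550.37 -59.98  32.87] block [-11.02  20.66] 26.17099685499066 tool x,z in block 0.0001444222755647151 [-0.  0. -1.] F block [-5.09 -0.39] 2.1745925262412147
lead (np.float64(107.58197900122666), np.float64(0.000524733635175476), np.float64(0.11397801512358419)) line (np.float64(109.92227918980181), np.float64(0.0044629370681577366), np.float64(0.21449833798109566)) bar -y (np.float64(-4.67461851217061), np.float64(0.006595568370814697), np.float64(0.1977037087629911)) line2 (np.float64(109.94053732770762), np.float64(0.002930781421951157), np.float64(0.21987633353453442)) fence y (np.float64(45.00458943399593), np.float64(-0.014759700969569044), np.float64(0.2881480564428477))
rect ((92.80306243896484, 20.213239669799805), (48.08076477050781, 28.050199508666992), 89.89894104003906) [78.79 -3.85] [106.86  44.25]
```

Emit:
servo_tool --targets '[{"tx":0.0005,"ty":0,"tz":-0.0001,"rx":0,"ry":0,"rz":0,"fingers":0},{"tx":0.001,"ty":0,"tz":-0.0002,"rx":0,"ry":0,"rz":0,"fingers":0},{"tx":0.0014,"ty":0,"tz":-0.0002,"rx":0,"ry":0,"rz":0,"fingers":0},{"tx":0.0018,"ty":0,"tz":-0.0002,"rx":0,"ry":0,"rz":0,"fingers":0},{"tx":0.0021,"ty":0,"tz":-0.0002,"rx":0,"ry":0,"rz":0,"fingers":0},{"tx":0.0021,"ty":0,"tz":-0.0002,"rx":0,"ry":0,"rz":0,"fingers":0}]'

```text
clock: 14.9
position: [553.0, -60.8, 32.9]
eef_rot: [-3.102, 0.499, -0.0]
wrist_force: [-3.5, 0.1, 1.1]
width: 0.005
grasp_force: 1.5
```

```bash
python3 st.py; python3 bar.py b9 109.7
```

```text
t 14.9 P [552.96 -60.83  32.93] block [-8.3  20.67] 26.228149318637566 tool x,z in block 0.0001126603210407362 [ 0.  0. -1.] F block [-3.33 -1.03] 1.0723655836507633
lead (np.float64(110.17804786128096), np.float64(0.003298075683420483), np.float64(0.20446536551682412)) line (np.float64(109.94567166391928), np.float64(0.003720995398802034), np.float64(0.22599555544132768)) bar -y (np.float64(-4.580408707276211), np.float64(-0.02152407578952473), np.float64(0.23819371175375859)) line2 (np.float64(109.96859778531847), np.float64(0.003262291196895959), np.float64(0.2196791759140563)) fence y (np.float64(44.85599482882998), np.float64(-0.007121163568715421), np.float64(0.35048974574483016))
rect ((95.75894165039062, 20.220809936523438), (48.10466003417969, 28.053232192993164), 89.8924560546875) [81.73 -3.85] [109.81  44.26]
```

On the line. I retract and check the whole thing.

Emit:
servo_tool --targets '[{"tx":-0.002,"ty":0,"tz":0,"rx":0,"ry":0,"rz":0,"fingers":0},{"tx":-0.006,"ty":0,"tz":0,"rx":0,"ry":0,"rz":0,"fingers":0},{"tx":-0.02,"ty":0,"tz":0,"rx":0,"ry":0,"rz":0,"fingers":0},{"tx":-0.04,"ty":0,"tz":-0.02,"rx":0,"ry":0,"rz":0,"fingers":0},{"tx":-0.065,"ty":0,"tz":-0.05,"rx":0,"ry":0,"rz":0,"fingers":0},{"tx":-0.09,"ty":0,"tz":-0.08,"rx":0,"ry":0,"rz":0,"fingers":0},{"tx":-0.11,"ty":0,"tz":-0.105,"rx":0,"ry":0,"rz":0,"fingers":0},{"tx":-0.13,"ty":0,"tz":-0.11,"rx":0,"ry":0,"rz":0,"fingers":0},{"tx":-0.13,"ty":0,"tz":-0.11,"rx":0,"ry":0,"rz":0,"fingers":0}]'

```text
clock: 15.7
position: [428.6, -19.4, 145.0]
eef_rot: [3.101, -0.498, 0.006]
wrist_force: [0.1, 0.9, -0.4]
width: 0.006
grasp_force: 0.0
```

```bash
python3 st.py; python3 bar.py b10 109.7; python3 - <<'E'
from fit import *
np.set_printoptions(precision=1,suppress=True)
pose=np.load('pose.npy');a=pose[2]
for c in('top','side'):
    p,d=snap(c)
    for r in arm.cut_out('plunger_top',c):
        ys,xs=np.nonzero(r['pixels']);dd=d[ys,xs];w=world(c,np.c_[xs,ys],dd);k=(w[:,2]>90)&(w[:,2]<112)
        w=w[k];
        if len(w)<10:continue
        top=w[w[:,2]>np.percentile(w[:,2],95)-4]
        mid=(top.min(0)+top.max(0))/2;b=(mid[:2]-pose[:2])@np.array([[np.cos(a),-np.sin(a)],[np.sin(a),np.cos(a)]])
        print(c,r['conf'],len(top),'mid',mid,'block',b,np.median(top[:,2])-pose[3])
E
python3 -c "
import cv2
p=cv2.imread('pics/b10.png')[190:290,310:430];cv2.imwrite('pics/b10c.png',cv2.resize(p,None,fx=6,fy=6,interpolation=2))"
```

```text
t 15.7 P [428.58 -19.37 144.98] block [-139.4    20.99] 138.27600994828188 tool x,z in block 0.0008157414162958121 [ 0. -0. -1.] F block [-0.16  0.92] -0.4286319479152327
lead (np.float64(110.17955758840813), np.float64(0.0034865947126547668), np.float64(0.20281995933376992)) line (np.float64(109.96381039232479), np.float64(0.004490173700759091), np.float64(0.2273871944863076)) bar -y (np.float64(-4.697714474324479), np.float64(0.006433940071854768), np.float64(0.2047489062602382)) line2 (np.float64(109.98739891109625), np.float64(0.00380150542029721), np.float64(0.2244782768178331)) fence y (np.float64(43.473956448688504), np.float64(0.07715916382728849), np.float64(1.3189727859252098))
rect ((55.47237777709961, 20.52872657775879), (48.54629898071289, 108.6380386352539), 89.87865447998047) [ 1.19 -3.85] [109.81  44.87]
top 0.73 98 mid [612.8 -80.8 102.5] block [54.8 20.5] 94.61438776493735
side 0.76 106 mid [614.2 -80.8 100.5] block [56.1 21. ] 93.46221013356232
```

View pics/b10c.png

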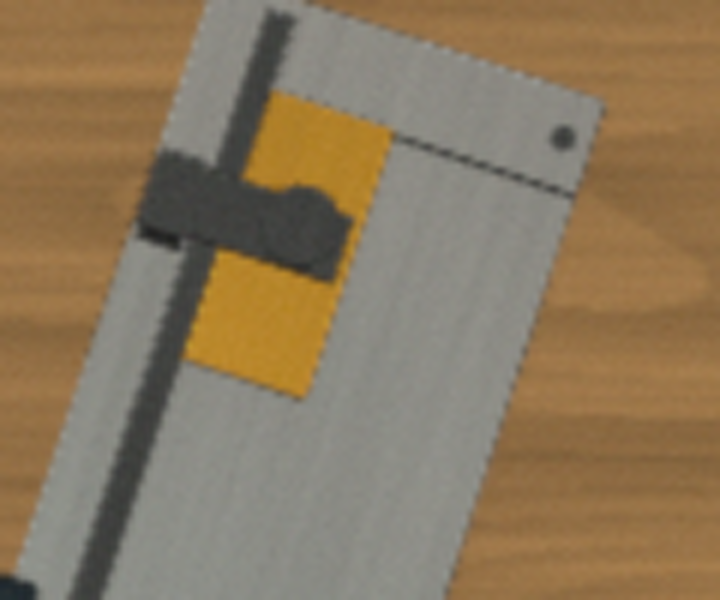

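The blank is flush with the rail. Its leading end, crop (275,95) to (390,135), coincides with the scribed line, which continues to (570,192). Now I move over the plunger.

Emit:
servo_tool --targets '[{"tx":0.03,"ty":0,"tz":0,"rx":0,"ry":0,"rz":0,"fingers":0},{"tx":0.065,"ty":0,"tz":0,"rx":0,"ry":0,"rz":0,"fingers":0},{"tx":0.1,"ty":0,"tz":0,"rx":0,"ry":0,"rz":0,"fingers":0},{"tx":0.135,"ty":0,"tz":0,"rx":0,"ry":0,"rz":0,"fingers":0},{"tx":0.165,"ty":0,"tz":0.005,"rx":0,"ry":0,"rz":0,"fingers":0},{"tx":0.185,"ty":0.001,"tz":0.01,"rx":0,"ry":0,"rz":0,"fingers":0},{"tx":0.192,"ty":0.001,"tz":0.018,"rx":0,"ry":0,"rz":0,"fingers":0},{"tx":0.192,"ty":0.001,"tz":0.024,"rx":0,"ry":0,"rz":0,"fingers":0},{"tx":0.192,"ty":0.001,"tz":0.024,"rx":0,"ry":0,"rz":0,"fingers":0},{"tx":0.192,"ty":0.001,"tz":0.024,"rx":0,"ry":0,"rz":0,"fingers":0}]'

```text
clock: 16.78
position: [609.6, -80.4, 117.4]
eef_rot: [-3.101, 0.499, 0.006]
wrist_force: [-1.0, 0.1, 0.7]
width: 0.004
grasp_force: 0.0
```

```bash
python3 st.py
```

```text
t 16.7833 P [609.64 -80.44 117.41] block [51.67 19.83] 110.71285748355054 tool x,z in block 0.0003043542059522619 [-0.  0. -1.] F block [-0.95 -0.22] 0.7267251698947411
```

Emit:
servo_tool --targets '[{"tx":0.0015,"ty":0,"tz":0.002,"rx":0,"ry":0,"rz":0,"fingers":0},{"tx":0.003,"ty":0,"tz":0.004,"rx":0,"ry":0,"rz":0,"fingers":0},{"tx":0.003,"ty":0,"tz":0.006,"rx":0,"ry":0,"rz":0,"fingers":0},{"tx":0.003,"ty":0,"tz":0.008,"rx":0,"ry":0,"rz":0,"fingers":0},{"tx":0.003,"ty":0,"tz":0.009,"rx":0,"ry":0,"rz":0,"fingers":0},{"tx":0.003,"ty":0,"tz":0.01,"rx":0,"ry":0,"rz":0,"fingers":0},{"tx":0.003,"ty":0,"tz":0.01,"rx":0,"ry":0,"rz":0,"fingers":0}]'

```text
clock: 17.37
position: [614.1, -82.1, 108.8]
eef_rot: [-3.102, 0.499, 0.0]
wrist_force: [-0.4, 0.2, 0.4]
width: 0.004
grasp_force: 0.0
```

```bash
python3 st.py
```

```text
t 17.3667 P [614.15 -82.09 108.82] block [56.47 19.68] 102.11571047166179 tool x,z in block 7.472531680630112e-05 [-0.  0. -1.] F block [-0.43  0.06] 0.4127300997819781
```

Emit:
servo_tool --targets '[{"tx":-0.0005,"ty":0,"tz":0.0008,"rx":0,"ry":0,"rz":0,"fingers":0},{"tx":-0.001,"ty":0,"tz":0.0016,"rx":0,"ry":0,"rz":0,"fingers":0},{"tx":-0.001,"ty":0,"tz":0.0024,"rx":0,"ry":0,"rz":0,"fingers":0},{"tx":-0.001,"ty":0,"tz":0.0032,"rx":0,"ry":0,"rz":0,"fingers":0},{"tx":-0.001,"ty":0,"tz":0.004,"rx":0,"ry":0,"rz":0,"fingers":0},{"tx":-0.001,"ty":0,"tz":0.0048,"rx":0,"ry":0,"rz":0,"fingers":0},{"tx":-0.001,"ty":0,"tz":0.0056,"rx":0,"ry":0,"rz":0,"fingers":0},{"tx":-0.001,"ty":0,"tz":0.0064,"rx":0,"ry":0,"rz":0,"fingers":0}]'

```text
clock: 18.03
position: [613.4, -81.8, 102.5]
eef_rot: [-3.102, 0.499, 0.0]
wrist_force: [-0.9, -0.3, -0.3]
width: 0.006
grasp_force: 0.0
```

```bash
python3 st.py
```

```text
t 18.0333 P [613.36 -81.82 102.48] block [55.64 19.69] 95.77909478465114 tool x,z in block 0.00012621228743436852 [-0.  0. -1.] F block [-0.79 -0.58] -0.31618591916633493
```

Emit:
servo_tool --targets '[{"tx":0,"ty":0,"tz":0.0005,"rx":0,"ry":0,"rz":0,"fingers":0},{"tx":0,"ty":0,"tz":0.001,"rx":0,"ry":0,"rz":0,"fingers":0},{"tx":0,"ty":0,"tz":0.0015,"rx":0,"ry":0,"rz":0,"fingers":0},{"tx":0,"ty":0,"tz":0.002,"rx":0,"ry":0,"rz":0,"fingers":0},{"tx":0,"ty":0,"tz":0.0025,"rx":0,"ry":0,"rz":0,"fingers":0},{"tx":0,"ty":0,"tz":0.003,"rx":0,"ry":0,"rz":0,"fingers":0},{"tx":0,"ty":0,"tz":0.0035,"rx":0,"ry":0,"rz":0,"fingers":0},{"tx":0,"ty":0,"tz":0.004,"rx":0,"ry":0,"rz":0,"fingers":0},{"tx":0,"ty":0,"tz":0.0045,"rx":0,"ry":0,"rz":0,"fingers":0},{"tx":0,"ty":0,"tz":0.005,"rx":0,"ry":0,"rz":0,"fingers":0}]'

```text
clock: 18.87
position: [613.4, -81.9, 97.6]
eef_rot: [3.102, -0.499, 0.0]
wrist_force: [-1.5, 0.6, 1.9]
width: 0.001
grasp_force: 1.1
```

```bash
python3 st.py
```

```text
t 18.8667 P [613.38 -81.87  97.63] block [55.68 19.66] 90.92849328956848 tool x,z in block 0.00012344018287074876 [ 0. -0. -1.] F block [-1.61  0.1 ] 1.890500068237336
```

Emit:
servo_tool --targets '[{"tx":0,"ty":0,"tz":0.0003,"rx":0,"ry":0,"rz":0,"fingers":0},{"tx":0,"ty":0,"tz":0.0006,"rx":0,"ry":0,"rz":0,"fingers":0},{"tx":0,"ty":0,"tz":0.0009,"rx":0,"ry":0,"rz":0,"fingers":0},{"tx":0,"ty":0,"tz":0.0012,"rx":0,"ry":0,"rz":0,"fingers":0},{"tx":0,"ty":0,"tz":0.0015,"rx":0,"ry":0,"rz":0,"fingers":0},{"tx":0,"ty":0,"tz":0.0018,"rx":0,"ry":0,"rz":0,"fingers":0},{"tx":0,"ty":0,"tz":0.0021,"rx":0,"ry":0,"rz":0,"fingers":0}]'

```text
clock: 19.45
position: [613.4, -81.9, 95.5]
eef_rot: [-3.102, 0.499, -0.0]
wrist_force: [-1.1, 0.2, 1.8]
width: 0.005
grasp_force: 1.1
```

```bash
python3 st.py
```

```text
t 19.45 P [613.39 -81.86  95.46] block [55.68 19.67] 88.7588460800726 tool x,z in block 6.994636685864197e-05 [ 0.  0. -1.] F block [-1.14 -0.15] 1.8052070883094347
```

Sliding with about 2–3 N, so I keep going gently in short bursts.

Emit:
servo_tool --targets '[{"tx":0,"ty":0,"tz":0.00025,"rx":0,"ry":0,"rz":0,"fingers":0},{"tx":0,"ty":0,"tz":0.0005,"rx":0,"ry":0,"rz":0,"fingers":0},{"tx":0,"ty":0,"tz":0.00075,"rx":0,"ry":0,"rz":0,"fingers":0},{"tx":0,"ty":0,"tz":0.001,"rx":0,"ry":0,"rz":0,"fingers":0}]'

```text
clock: 19.78
position: [613.4, -81.9, 94.5]
eef_rot: [3.102, -0.499, 0.0]
wrist_force: [-0.9, 0.5, 2.3]
width: 0.002
grasp_force: 1.1
```

Emit:
servo_tool --targets '[{"tx":0,"ty":0,"tz":0.0002,"rx":0,"ry":0,"rz":0,"fingers":0},{"tx":0,"ty":0,"tz":0.0004,"rx":0,"ry":0,"rz":0,"fingers":0},{"tx":0,"ty":0,"tz":0.0006,"rx":0,"ry":0,"rz":0,"fingers":0}]'

```text
clock: 20.03
position: [613.4, -81.9, 93.9]
eef_rot: [3.102, -0.499, 0.0]
wrist_force: [-2.0, 0.4, 2.1]
width: 0.004
grasp_force: 1.1
```

Emit:
servo_tool --targets '[{"tx":0,"ty":0,"tz":0.0002,"rx":0,"ry":0,"rz":0,"fingers":0},{"tx":0,"ty":0,"tz":0.0004,"rx":0,"ry":0,"rz":0,"fingers":0},{"tx":0,"ty":0,"tz":0.0006,"rx":0,"ry":0,"rz":0,"fingers":0}]'

```text
clock: 20.28
position: [613.4, -81.9, 93.3]
eef_rot: [3.102, -0.499, 0.0]
wrist_force: [0.1, 0.3, 2.1]
width: 0.005
grasp_force: 1.1
```

Emit:
servo_tool --targets '[{"tx":0,"ty":0,"tz":0.0002,"rx":0,"ry":0,"rz":0,"fingers":0},{"tx":0,"ty":0,"tz":0.0004,"rx":0,"ry":0,"rz":0,"fingers":0}]'

```text
clock: 20.45
position: [613.4, -81.8, 92.9]
eef_rot: [-3.102, 0.499, -0.0]
wrist_force: [-0.9, 0.0, 2.5]
width: 0.005
grasp_force: 1.1
```

Emit:
servo_tool --targets '[{"tx":0,"ty":0,"tz":0.0002,"rx":0,"ry":0,"rz":0,"fingers":0},{"tx":0,"ty":0,"tz":0.0004,"rx":0,"ry":0,"rz":0,"fingers":0},{"tx":0,"ty":0,"tz":0.0006,"rx":0,"ry":0,"rz":0,"fingers":0}]'

```text
clock: 20.7
position: [613.4, -81.9, 92.3]
eef_rot: [-3.102, 0.499, -0.0]
wrist_force: [-0.5, 0.6, 2.5]
width: 0.008
grasp_force: 1.1
```

Emit:
servo_tool --targets '[{"tx":0,"ty":0,"tz":0.0002,"rx":0,"ry":0,"rz":0,"fingers":0},{"tx":0,"ty":0,"tz":0.0004,"rx":0,"ry":0,"rz":0,"fingers":0},{"tx":0,"ty":0,"tz":0.0006,"rx":0,"ry":0,"rz":0,"fingers":0}]'

```text
clock: 20.95
position: [613.4, -81.9, 91.7]
eef_rot: [-3.102, 0.499, -0.0]
wrist_force: [-0.3, -0.8, 1.7]
width: 0.005
grasp_force: 1.1
```

Emit:
servo_tool --targets '[{"tx":0,"ty":0,"tz":0.0002,"rx":0,"ry":0,"rz":0,"fingers":0},{"tx":0,"ty":0,"tz":0.0004,"rx":0,"ry":0,"rz":0,"fingers":0},{"tx":0,"ty":0,"tz":0.0006,"rx":0,"ry":0,"rz":0,"fingers":0}]'

```text
clock: 21.2
position: [613.4, -81.9, 91.1]
eef_rot: [3.102, -0.499, 0.0]
wrist_force: [-0.7, 0.4, 4.1]
width: 0.004
grasp_force: 2.1
```

Emit:
servo_tool --targets '[{"tx":0,"ty":0,"tz":0.0001,"rx":0,"ry":0,"rz":0,"fingers":0},{"tx":0,"ty":0,"tz":0.0002,"rx":0,"ry":0,"rz":0,"fingers":0},{"tx":0,"ty":0,"tz":0.0002,"rx":0,"ry":0,"rz":0,"fingers":0}]'

```text
clock: 21.45
position: [613.4, -81.9, 91.2]
eef_rot: [3.102, -0.499, 0.0]
wrist_force: [-0.5, 0.3, 4.5]
width: 0.003
grasp_force: 2.5
```

Contact felt at z ≈ 91.15. Now I build the force.

Emit:
servo_tool --targets '[{"tx":0,"ty":0,"tz":0.0002,"rx":0,"ry":0,"rz":0,"fingers":0},{"tx":0,"ty":0,"tz":0.0004,"rx":0,"ry":0,"rz":0,"fingers":0},{"tx":0,"ty":0,"tz":0.0006,"rx":0,"ry":0,"rz":0,"fingers":0},{"tx":0,"ty":0,"tz":0.0006,"rx":0,"ry":0,"rz":0,"fingers":0}]'

```text
clock: 21.78
position: [613.4, -81.9, 91.1]
eef_rot: [3.102, -0.499, 0.0]
wrist_force: [-3.4, -0.3, 8.7]
width: 0.009
grasp_force: 4.4
```

Emit:
servo_tool --targets '[{"tx":0,"ty":0,"tz":0.0003,"rx":0,"ry":0,"rz":0,"fingers":0},{"tx":0,"ty":0,"tz":0.0006,"rx":0,"ry":0,"rz":0,"fingers":0},{"tx":0,"ty":0,"tz":0.0009,"rx":0,"ry":0,"rz":0,"fingers":0},{"tx":0,"ty":0,"tz":0.0011,"rx":0,"ry":0,"rz":0,"fingers":0},{"tx":0,"ty":0,"tz":0.0011,"rx":0,"ry":0,"rz":0,"fingers":0}]'

```text
clock: 22.2
position: [613.5, -81.9, 91.1]
eef_rot: [3.101, -0.499, 0.0]
wrist_force: [-6.5, 1.9, 16.5]
width: 0.006
grasp_force: 7.8
```

Emit:
servo_tool --targets '[{"tx":0,"ty":0,"tz":0.0002,"rx":0,"ry":0,"rz":0,"fingers":0},{"tx":0,"ty":0,"tz":0.0002,"rx":0,"ry":0,"rz":0,"fingers":0},{"tx":0,"ty":0,"tz":0.0002,"rx":0,"ry":0,"rz":0,"fingers":0},{"tx":0,"ty":0,"tz":0.0002,"rx":0,"ry":0,"rz":0,"fingers":0},{"tx":0,"ty":0,"tz":0.0002,"rx":0,"ry":0,"rz":0,"fingers":0},{"tx":0,"ty":0,"tz":0.0002,"rx":0,"ry":0,"rz":0,"fingers":0}]'

```text
clock: 22.7
position: [613.5, -81.9, 91.0]
eef_rot: [3.101, -0.499, 0.001]
wrist_force: [-7.4, 1.4, 16.4]
width: 0.006
grasp_force: 8.4
```

Pressed at about 16–18 N for over 0.5 s. I lift off slowly straight up, then move clear.

Emit:
servo_tool --targets '[{"tx":-0.0003,"ty":0,"tz":-0.0007,"rx":0,"ry":0,"rz":0,"fingers":0},{"tx":-0.0006,"ty":0,"tz":-0.0014,"rx":0,"ry":0,"rz":0,"fingers":0},{"tx":-0.0006,"ty":0,"tz":-0.0022,"rx":0,"ry":0,"rz":0,"fingers":0},{"tx":-0.0006,"ty":0,"tz":-0.004,"rx":0,"ry":0,"rz":0,"fingers":0},{"tx":-0.0006,"ty":0,"tz":-0.008,"rx":0,"ry":0,"rz":0,"fingers":0},{"tx":-0.0006,"ty":0,"tz":-0.03,"rx":0,"ry":0,"rz":0,"fingers":0},{"tx":-0.0006,"ty":0,"tz":-0.06,"rx":0,"ry":0,"rz":0,"fingers":0},{"tx":-0.03,"ty":0,"tz":-0.08,"rx":0,"ry":0,"rz":0,"fingers":0},{"tx":-0.065,"ty":0,"tz":-0.09,"rx":0,"ry":0,"rz":0,"fingers":0},{"tx":-0.1,"ty":0,"tz":-0.09,"rx":0,"ry":0,"rz":0,"fingers":0}]'

```text
clock: 23.53
position: [519.1, -50.8, 181.6]
eef_rot: [3.101, -0.499, 0.007]
wrist_force: [0.9, 0.3, -0.1]
width: 0.004
grasp_force: 0.0
```

Emit:
servo_tool --targets '[{"tx":-0.035,"ty":0,"tz":0,"rx":0,"ry":0,"rz":0,"fingers":0},{"tx":-0.07,"ty":0,"tz":0,"rx":0,"ry":0,"rz":0,"fingers":0},{"tx":-0.1,"ty":0,"tz":0,"rx":0,"ry":0,"rz":0,"fingers":0},{"tx":-0.1,"ty":0,"tz":0,"rx":0,"ry":0,"rz":0,"fingers":0},{"tx":-0.1,"ty":0,"tz":0,"rx":0,"ry":0,"rz":0,"fingers":0}]'

```text
clock: 23.95
position: [422.6, -18.7, 179.1]
eef_rot: [3.102, -0.499, 0.001]
wrist_force: [1.0, 0.1, 0.2]
width: 0.001
grasp_force: 0.0
```

```bash
python3 st.py; python3 bar.py b11 109.7; python3 -c "
from h import *
snap('side','s5')
p=cv2.imread('pics/s5.png')[180:310,260:440];cv2.imwrite('pics/s5c.png',cv2.resize(p,None,fx=4.4,fy=4.4,interpolation=2))"
```

```text
t 23.95 P [422.64 -18.65 179.15] block [-145.27   19.81] 172.44605149093167 tool x,z in block 0.0004542603234949927 [ 0. -0. -1.] F block [0.87 0.45] 0.2176368913248238
lead (np.float64(110.1530835904847), np.float64(0.003017075481582819), np.float64(0.21510689461798607)) line (np.float64(109.96042616857868), np.float64(0.0043486008591419895), np.float64(0.2283064144456607)) bar -y (np.float64(-4.716520432072087), np.float64(0.003196848550677658), np.float64(0.19913322616153079)) line2 (np.float64(109.97353101023224), np.float64(0.00264600175443049), np.float64(0.22858408132230237)) fence y (np.float64(44.56960164703824), np.float64(0.016114262019925975), np.float64(0.32089956028273764))
rect ((55.471439361572266, 20.50197982788086), (48.492801666259766, 108.63629150390625), 89.87865447998047) [ 1.19 -3.85] [109.81  44.85]
```

View pics/s5c.png

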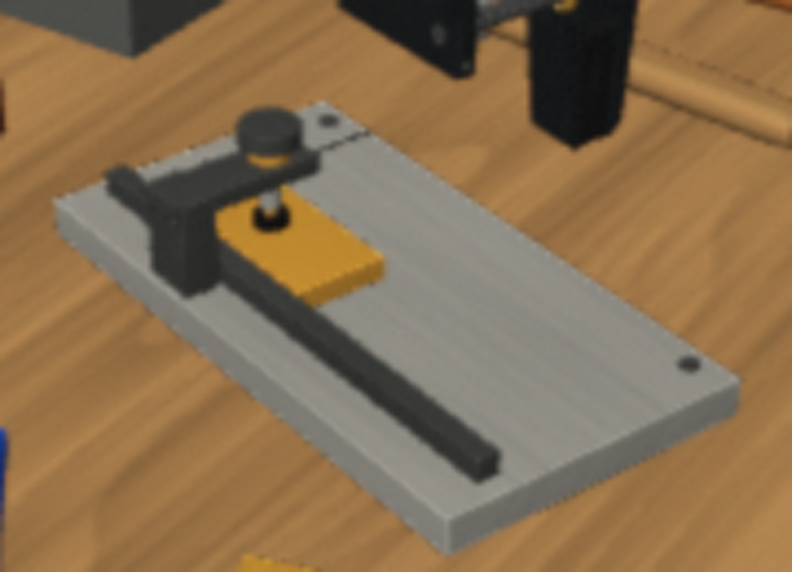

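The pad rests on the blank at crop (270,217), the blank is flush and on the line, and the gripper is clear. Handing in.

```bash
python3 -c "
from bench import arm
print(arm.job_done())"
```

```text
the job is handed in; nothing more can be done
None
```

The job is handed in at about 24 s: by force readings and final pictures, the blank took about 10 N against the fence, its leading end is within about 0.3 mm of the line, and the plunger was pressed to about 16 N at the wrist and left down on it; the judge's verdict was not shown.

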